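# Find the radius leaf that beds on a curved corner panel

### The arm

A 6-joint arm with a two-finger parallel gripper is mounted at the origin on the work surface. World frame = base frame: x ahead of the robot, y to its left, z up, the work surface at z = 0. Lengths are in m, angles in rad, forces in N, time in s.
With the tool pointing down it reaches from about 0.4 to 0.825 m from the base axis. Payload 7 kg.
Tool frame: the origin (TCP) lies between the finger pads; the fingertips stand 25 mm ahead of it and the grasp point (between the pads) lies 6 mm ahead of it (arm.tip_extent is the z of the fingertips in the tool frame, in m); z points along the fingers, x is the direction in which the jaws open and shut, and the axes are right-handed (so a half turn about z gives the same grasp; the last joint's range is limited). The gripper opens to 88 mm and grips with 3 to 60 N. Pads are 19 mm wide; open, the fingers measure 130 mm over their backs; the gripper's body (78 mm by 193 mm) begins 47 mm behind the grasp point.
Start: joints at [-0.831, 0.359, 0.012, 0, -1.224, -0.288], TCP at [0.295, -0.607, 0.252] pointing down, gripper open.
Joint ranges: [-3.07, 3.07], [-1.43, 2.12], [-1.02, 1.25], [-3.03, 1.67], [-3.05, -0], [-3.03, 3.03]. Speed limits (rad/s): [2.39, 2.39, 3.01, 3.14, 3.14, 3.14].

### API

Orientations are given as [roll, pitch, yaw] about the fixed x, y, z axes, in that order (R = Rz(yaw) Ry(pitch) Rx(roll)).
In Python, from station import monitor, grab_frame, job_done, arm gives the robot as it stands.
- The arm moves only by the shell command python3 -m jog 'ROWS' [FORCE]. ROWS is JSON, a list that holds one entry, the list of rows, each a list of 7 numbers: the shift along the world's x, y, z in m, then the turn, a rotation vector about the world's x, y, z in rad, then the opening, from 0 (shut) to 1 (fully open). In form: [[[dx, dy, dz, ax, ay, az, claw], ...]]. A call has 1 to 20 rows; each row shifts and turns the commanded pose from where the row before left it; what a row does not reach is not made up. A row lasts 1/8 s, in which the tool goes at most 62.5 mm and 10.7 degrees, less where a joint would pass 70% of its speed; a pose out of reach is approached as far as the arm can. A call is refused whole if a number of a shift passes 0.0625 or a number of a turn 0.188, either way. A call with a gripper value outside its range is refused whole. The fingers move at their own pace and stop on an object; FORCE is the grip in N (left out, the last holds). Time passes only in rows, so rows that do not move let the fingers close. It gives the time, the measured TCP pose, the force and the opening at its end, in the units of the state.
- monitor.get_state(): the state, without advancing time (a new reading comes with each control period).
- grab_frame(name): name is "side" or "top"; returns a dict with "pixels" (384x512x3 uint8, red, green, blue), "K" (3x3 intrinsics, pixels), "k1" (the pictures are not rectified: a ray, as slopes to the right and down, at radius r is drawn at 1 + k1 r^2 times it, then the intrinsics apply), "view" (4x4, takes a point from world to camera coordinates). Camera axes: x right, y down, z forward; pixel columns grow to the right and rows downward; lengths in m; the calibration is good to about 2 mm. A picture is of the moment at which its call begins. There is no depth.
- job_done(): hands the job in, once; it reports no verdict.
The state is a dict: "t": time; "q": joint angles; "qd": joint speeds; "joint_efforts": joint torques, N m; "eef_pos": TCP position; "ee_rot": TCP orientation; "force": force on the tool from outside, world axes, zero at the start; "moment": the same for the moment, N m; "width": finger opening in m.
Only numpy, scipy, OpenCV 4.12 (cv2) and the standard library are available. Lean on these libraries where they do the work, as an engineer would, in place of code of your own. Each camera call takes 0.05 s, during which the arm holds its last target.

### The job

Find which radius leaf fits the white corner panel standing on the green mat: touch leaves to its bend, level and square to it, until you have the one that neither rocks nor leaves a gap. With that leaf, press its mouth lightly onto the outside of the bend for a good second, then its nose into the inside of the bend for a good second, never pressing hard enough to bruise the lacquer (5 to 8 N is right, 15 N is too much). Then lay that leaf flat in the grey order tray, without dropping it, so that the right corner guards are picked, have the other two lying flat on their grey felt mat, and leave the things round about where they are.

Things in the scene. Friction and masses are not known exactly. Their poses are not given: they have to be found in the camera images.
- job_mat: Thin green cutting mat, 280 x 260 mm, flat on the counter, at a fixed place; the one corner panel to be gauged stands on it (its board's origin is within 100 mm of the mat's). Origin at its middle, on the counter.
- board_p: Plywood shipping board 150 x 150 x 12 mm, fixed, and on it a white upright L-shaped corner panel (corner_p) with a rounded bend. One of three (board_p, _q, _r): gauge the panel on the green mat, whichever it is; the others wait beyond it, left and right. Bend: outside radius R = 16, 28 or 42 mm, one of each, unmarked; inside radius R - 8. Panel top 72 mm above the counter. Origin: middle of the underside, z up.
- board_q: Like board_p. Panel, in the board's frame: the outside of the bend points to -x. Two straight legs run from it 45 degrees either side of +x; their outer faces, prolonged, meet in an upright line at x = -45 mm, y = 0; each leg ends 75 mm from it. Wall 8 mm. Bend tangent to both legs: outermost point at x = -45 mm + 0.414 R, y = 0, inside point 8 mm further to +x. See board_r.
- board_r: Like board_p and _q. The panels are screwed on by hand: off that place by up to 1.6 mm in x, 4.5 mm in y, 0.03 rad in yaw, and only the board's pose is known. Panels and leaves are hard and slippery (friction about 0.1): 1 mm too far is already 6 to 20 N. A leaf of radius over R touches mid-mouth only and rocks; one under R stands on its mouth's tips, 1 to 1.4 mm short of mid-mouth contact.
- leaf_blue_grip (a point): Middle of the black upright grip tab (30 along x, 14 along y, 40 mm high) on the loose flat blue metal leaf (26 mm wide, about 110 long, 6 thick, some 110 g); 26 mm above the leaf's underside. Leaf x points to its concave mouth, -x to its convex nose, z up. It fits a panel of R = 16 mm. At first flat on the grey mat, x within 0.55 rad of world x; places vary.
- leaf_blue_mouth (a point): Centre of the circle of the blue leaf's concave mouth (a point in the air before it): 66 mm from the tab's axis along leaf +x, 3 mm above the underside. Mouth: radius 16 mm, 30 degrees either side of x, so its deepest point is 50 mm from the tab's axis and its two tips 2 mm further out. Bedded, this point lies on the axis of the panel's bend.
- leaf_blue_nose (a point): Centre of the circle of the blue leaf's convex nose (radius 8 mm): 42 mm from the tab's axis along leaf -x, 3 mm above the underside; the nose's end is 50 mm from the tab's axis. Bedded inside the bend, this point lies on the axis of the panel's bend.
- leaf_yellow_grip (a point): Middle of the black upright grip tab (30 along x, 14 along y, 40 mm high) on the loose flat yellow metal leaf (40 mm wide, about 110 long, 6 thick, some 110 g); 26 mm above the leaf's underside. Leaf x points to its concave mouth, -x to its convex nose, z up. It fits a panel of R = 28 mm. At first flat on the grey mat, x within 0.55 rad of world x; places vary.
- leaf_yellow_mouth (a point): Centre of the circle of the yellow leaf's concave mouth (a point in the air before it): 78 mm from the tab's axis along leaf +x, 3 mm above the underside. Mouth: radius 28 mm, 30 degrees either side of x, so its deepest point is 50 mm from the tab's axis and its two tips 4 mm further out. Bedded, this point lies on the axis of the panel's bend.
- leaf_yellow_nose (a point): Centre of the circle of the yellow leaf's convex nose (radius 20 mm): 30 mm from the tab's axis along leaf -x, 3 mm above the underside; the nose's end is 50 mm from the tab's axis. Bedded inside the bend, this point lies on the axis of the panel's bend.
- leaf_red_grip (a point): Middle of the black upright grip tab (30 along x, 14 along y, 40 mm high) on the loose flat red metal leaf (68 mm wide, about 110 long, 6 thick, some 110 g); 26 mm above the leaf's underside. Leaf x points to its concave mouth, -x to its convex nose, z up. It fits a panel of R = 42 mm. At first flat on the grey mat, x within 0.55 rad of world x; places vary.
- leaf_red_mouth (a point): Centre of the circle of the red leaf's concave mouth (a point in the air before it): 92 mm from the tab's axis along leaf +x, 3 mm above the underside. Mouth: radius 42 mm, 30 degrees either side of x, so its deepest point is 50 mm from the tab's axis and its two tips 6 mm further out. Bedded, this point lies on the axis of the panel's bend.
- leaf_red_nose (a point): Centre of the circle of the red leaf's convex nose (radius 34 mm): 16 mm from the tab's axis along leaf -x, 3 mm above the underside; the nose's end is 50 mm from the tab's axis. Bedded inside the bend, this point lies on the axis of the panel's bend.
- leaf_mat: Grey felt mat 180 (x) x 340 (y) x 3 mm on which the three leaves lie side by side, about 105 mm apart, fixed. Origin: middle of its underside.
- order_tray: Shallow grey plastic tray, outside 200 (x) x 130 (y) x 22 mm high, walls and floor 4 mm, fixed, empty. Origin: middle of its underside.
- tape_roll: Bystander: loose roll of parcel tape, 100 mm across, 48 mm high. Origin: middle of its underside.
- carton: Bystander: small loose carton 70 x 90 x 50 mm. Origin: middle of its underside.
- pen_cup: Bystander: black loose cup 72 mm across, 85 mm high. Origin: middle of its underside.
Things that resemble listed ones, but are neither listed nor needed, are in the scene too. Of the things that look like the part that bears leaf_yellow_grip, the largest one is meant. What is shaped like the board_p but red is not meant.

How it is judged:
On the way, in this order (a step that is already met when the one before it is completed fails the run):
1. mouth of the leaf that fits bedded on the outside of the green-mat panel's bend: square (0.08 rad), level, arc centres within 1.5 mm in x and y, pressed with 3 to 10 N for 0.7 s (((horizontal distance between board_p and job_mat below 0.15 m and x of leaf_red_mouth in the frame of corner_p between 0.012897 and 0.015897 m and y of leaf_red_mouth in the frame of corner_p between -0.0015 and 0.0015 m and height (world z) of leaf_red_mouth between 0.013 and 0.07 m and angle between the x axis of leaf_red_grip and the x axis of corner_p, either way round below 0.08 rad and angle between leaf_red_grip's own z axis and vertical below 0.08 rad and contact force between leaf_red and corner_p between 3 and 10 N) or (horizontal distance between board_q and job_mat below 0.15 m and x of leaf_blue_mouth in the frame of corner_q between -0.0238726 and -0.0208726 m and y of leaf_blue_mouth in the frame of corner_q between -0.0015 and 0.0015 m and height (world z) of leaf_blue_mouth between 0.013 and 0.07 m and angle between the x axis of leaf_blue_grip and the x axis of corner_q, either way round below 0.08 rad and angle between leaf_blue_grip's own z axis and vertical below 0.08 rad and contact force between leaf_blue and corner_q between 3 and 10 N) or (horizontal distance between board_r and job_mat below 0.15 m and x of leaf_yellow_mouth in the frame of corner_r between -0.00690202 and -0.00390202 m and y of leaf_yellow_mouth in the frame of corner_r between -0.0015 and 0.0015 m and height (world z) of leaf_yellow_mouth between 0.013 and 0.07 m and angle between the x axis of leaf_yellow_grip and the x axis of corner_r, either way round below 0.08 rad and angle between leaf_yellow_grip's own z axis and vertical below 0.08 rad and contact force between leaf_yellow and corner_r between 3 and 10 N))), for 0.7 s.
2. nose of that leaf bedded in the inside of that bend in the same way, pressed with 3 to 10 N for 0.7 s (((horizontal distance between board_p and job_mat below 0.15 m and x of leaf_red_nose in the frame of corner_p between 0.012897 and 0.015897 m and y of leaf_red_nose in the frame of corner_p between -0.0015 and 0.0015 m and height (world z) of leaf_red_nose between 0.013 and 0.07 m and angle between the x axis of leaf_red_grip and the x axis of corner_p, either way round below 0.08 rad and angle between leaf_red_grip's own z axis and vertical below 0.08 rad and contact force between leaf_red and corner_p between 3 and 10 N) or (horizontal distance between board_q and job_mat below 0.15 m and x of leaf_blue_nose in the frame of corner_q between -0.0238726 and -0.0208726 m and y of leaf_blue_nose in the frame of corner_q between -0.0015 and 0.0015 m and height (world z) of leaf_blue_nose between 0.013 and 0.07 m and angle between the x axis of leaf_blue_grip and the x axis of corner_q, either way round below 0.08 rad and angle between leaf_blue_grip's own z axis and vertical below 0.08 rad and contact force between leaf_blue and corner_q between 3 and 10 N) or (horizontal distance between board_r and job_mat below 0.15 m and x of leaf_yellow_nose in the frame of corner_r between -0.00690202 and -0.00390202 m and y of leaf_yellow_nose in the frame of corner_r between -0.0015 and 0.0015 m and height (world z) of leaf_yellow_nose between 0.013 and 0.07 m and angle between the x axis of leaf_yellow_grip and the x axis of corner_r, either way round below 0.08 rad and angle between leaf_yellow_grip's own z axis and vertical below 0.08 rad and contact force between leaf_yellow and corner_r between 3 and 10 N))), for 0.7 s.
At the end, for the whole second after the job is handed in: The leaf that fits the panel on the green mat lies flat (within 0.08 rad) on the floor of the order tray, its grip within 50 mm (tray x) and 40 mm (tray y) of the tray's middle; the other two leaves lie flat with their grips over the grey felt mat; all leaves are at rest (((horizontal distance between board_p and job_mat below 0.15 m and x of leaf_red_grip in the frame of order_tray between -0.05 and 0.05 m and y of leaf_red_grip in the frame of order_tray between -0.04 and 0.04 m and height (world z) of leaf_red_grip between 0.024 and 0.038 m and angle between leaf_red_grip's own z axis and vertical below 0.08 rad and linear speed of each of leaf_red, leaf_blue, leaf_yellow below 0.01 m/s and (x of leaf_blue_grip in the frame of leaf_mat between -0.09 and 0.09 m and y of leaf_blue_grip in the frame of leaf_mat between -0.17 and 0.17 m and height (world z) of leaf_blue_grip between 0.024 and 0.036 m and angle between leaf_blue_grip's own z axis and vertical below 0.08 rad) and (x of leaf_yellow_grip in the frame of leaf_mat between -0.09 and 0.09 m and y of leaf_yellow_grip in the frame of leaf_mat between -0.17 and 0.17 m and height (world z) of leaf_yellow_grip between 0.024 and 0.036 m and angle between leaf_yellow_grip's own z axis and vertical below 0.08 rad)) or (horizontal distance between board_q and job_mat below 0.15 m and x of leaf_blue_grip in the frame of order_tray between -0.05 and 0.05 m and y of leaf_blue_grip in the frame of order_tray between -0.04 and 0.04 m and height (world z) of leaf_blue_grip between 0.024 and 0.038 m and angle between leaf_blue_grip's own z axis and vertical below 0.08 rad and linear speed of each of leaf_red, leaf_blue, leaf_yellow below 0.01 m/s and (x of leaf_red_grip in the frame of leaf_mat between -0.09 and 0.09 m and y of leaf_red_grip in the frame of leaf_mat between -0.17 and 0.17 m and height (world z) of leaf_red_grip between 0.024 and 0.036 m and angle between leaf_red_grip's own z axis and vertical below 0.08 rad) and (x of leaf_yellow_grip in the frame of leaf_mat between -0.09 and 0.09 m and y of leaf_yellow_grip in the frame of leaf_mat between -0.17 and 0.17 m and height (world z) of leaf_yellow_grip between 0.024 and 0.036 m and angle between leaf_yellow_grip's own z axis and vertical below 0.08 rad)) or (horizontal distance between board_r and job_mat below 0.15 m and x of leaf_yellow_grip in the frame of order_tray between -0.05 and 0.05 m and y of leaf_yellow_grip in the frame of order_tray between -0.04 and 0.04 m and height (world z) of leaf_yellow_grip between 0.024 and 0.038 m and angle between leaf_yellow_grip's own z axis and vertical below 0.08 rad and linear speed of each of leaf_red, leaf_blue, leaf_yellow below 0.01 m/s and (x of leaf_red_grip in the frame of leaf_mat between -0.09 and 0.09 m and y of leaf_red_grip in the frame of leaf_mat between -0.17 and 0.17 m and height (world z) of leaf_red_grip between 0.024 and 0.036 m and angle between leaf_red_grip's own z axis and vertical below 0.08 rad) and (x of leaf_blue_grip in the frame of leaf_mat between -0.09 and 0.09 m and y of leaf_blue_grip in the frame of leaf_mat between -0.17 and 0.17 m and height (world z) of leaf_blue_grip between 0.024 and 0.036 m and angle between leaf_blue_grip's own z axis and vertical below 0.08 rad)))); the robot touches nothing.
It fails at once if a corner panel is pressed or struck with more than 15 N (its lacquer bruises) (contact force between any of corner_p, corner_q, corner_r and anything else above 15 N).
It fails at once if a leaf is dropped or flung (moves faster than 0.6 m/s while no finger holds it) ((linear speed of leaf_red above 0.6 m/s and contact force between leaf_red and the fingers below 0.1 N) or (linear speed of leaf_blue above 0.6 m/s and contact force between leaf_blue and the fingers below 0.1 N) or (linear speed of leaf_yellow above 0.6 m/s and contact force between leaf_yellow and the fingers below 0.1 N)).
It fails at once if the tape roll, the carton or the pen cup is shifted by more than 20 mm or tipped (distance of any of tape_roll, carton, pen_cup from where it was at the start of the episode above 0.02 m or angle between any of tape_roll, carton, pen_cup's own z axis and vertical above 0.3 rad).
It also fails if it takes over 72 s, if anything falls off the work surface, if the arm or the gripper's body presses on something with over 40 N, if the wrist force passes 120 N, or if a joint passes its speed limit or range.

## Working session

There is one attempt and no reset: what is moved stays moved. The work goes in short steps, Python scripts to look and compute and a shell command to move; the robot and the scene stay as the last step left them, time stands still between calls to the robot, and variables do not carry over. Pictures are saved under pics/ and viewed, and the job is handed in when it is done.

```bash
ls; mkdir -p pics; python3 - <<'E'
from station import monitor, grab_frame, arm
import cv2,json
print(arm, getattr(arm,'tip_extent',None)); print(monitor.get_state())
for n in("side","top"):
    f=grab_frame(n); cv2.imwrite(f"pics/{n}0.png",f["pixels"][:,:,::-1]); print(n,f["K"],f["k1"],f["view"])
E
```

```text
pics
<Robot object at 0x7fdea317fa10> 0.025
{'t': 0.0, 'q': array([-8.30910875e-01,  3.59365089e-01,  1.10701972e-02, -3.40134699e-04,
       -1.22407493e+00, -2.88068500e-01]), 'qd': array([-0.00186921,  0.00033157,  0.00012239,  0.00025574, -0.00021186,
        0.00161256]), 'joint_efforts': array([ 3.30801277e-04, -5.82726073e+01,  2.93056262e+01,  6.99755609e+00,
        6.77667311e-03, -1.99087417e-04]), 'eef_pos': array([ 0.29447571, -0.60689534,  0.25064348]), 'ee_rot': array([-3.14145215e+00, -1.59950613e-03,  2.02249733e+00]), 'force': array([ 0.81762957,  0.01523319, -0.57233357]), 'moment': array([-0.03486732,  0.03937473,  0.00651368]), 'width': 0.0877439609732227}
side [[358.47986954   0.         256.38013045]
 [  0.         358.47986954 192.53449217]
 [  0.           0.           1.        ]] -0.09357103687477923 [[-0.80977075 -0.5865726  -0.01428016  0.46568269]
 [-0.34134525  0.4907477  -0.80165461  0.2310724 ]
 [ 0.47723658 -0.64428199 -0.59761691  1.03334446]
 [ 0.          0.          0.          1.        ]]
top [[392.47668357   0.         255.15993188]
 [  0.         392.47668357 190.44860773]
 [  0.           0.           1.        ]] -0.04601458918251639 [[ 0.01903822 -0.99979523 -0.00685907  0.0021406 ]
 [-0.99178716 -0.01801703 -0.12662389  0.58471095]
 [ 0.12647439  0.00921343 -0.99192709  1.25070922]
 [ 0.          0.          0.          1.        ]]
```

View pics/top0.png

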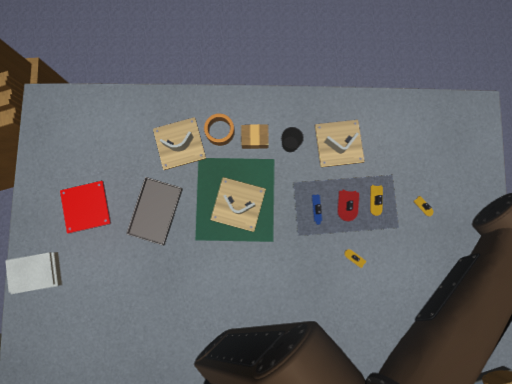

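View pics/side0.png

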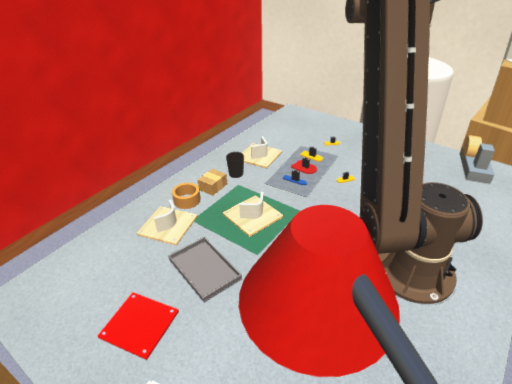

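```bash
cat > h.py <<'E'
import numpy as np, cv2
from station import monitor, grab_frame
def proj(f,P):
    P=np.atleast_2d(P); V=f["view"]; c=P@V[:3,:3].T+V[:3,3]; s=c[:,:2]/c[:,2:]
    r2=(s**2).sum(1,keepdims=True); s=s*(1+f["k1"]*r2); K=f["K"]
    return s*[K[0,0],K[1,1]]+[K[0,2],K[1,2]]
def ray(f,uv):
    uv=np.atleast_2d(uv).astype(float);K=f["K"]
    s=cv2.undistortPoints(uv.reshape(-1,1,2),K,np.array([f["k1"],0,0,0.])).reshape(-1,2)
    V=f["view"];R=V[:3,:3];d=np.c_[s,np.ones(len(s))]@R; o=-R.T@V[:3,3]
    return o,d
def plane(f,uv,z):
    o,d=ray(f,uv); return o+d*((z-o[2])/d[:,2])[:,None]
def tri(f1,u1,f2,u2):
    o1,d1=ray(f1,u1);o2,d2=ray(f2,u2);d1=d1[0];d2=d2[0]
    A=np.c_[d1,-d2];s=np.linalg.lstsq(A,o2-o1,rcond=None)[0]
    a=o1+s[0]*d1;b=o2+s[1]*d2
    return (a+b)/2,np.linalg.norm(a-b)
def crop(f,x0,y0,x1,y1,k,name):
    im=cv2.resize(f["pixels"][y0:y1,x0:x1,::-1],None,fx=k,fy=k,interpolation=cv2.INTER_CUBIC); cv2.imwrite("pics/"+name,im)
E
python3 - <<'E'
from h import *
f=grab_frame("top"); crop(f,280,170,440,275,5,"c1.png"); crop(f,190,150,285,250,6,"c2.png")
g=grab_frame("side"); crop(g,260,130,360,200,8,"c3.png"); crop(g,200,180,300,250,8,"c4.png")
E
```

```text
(no output)
```

View pics/c1.png

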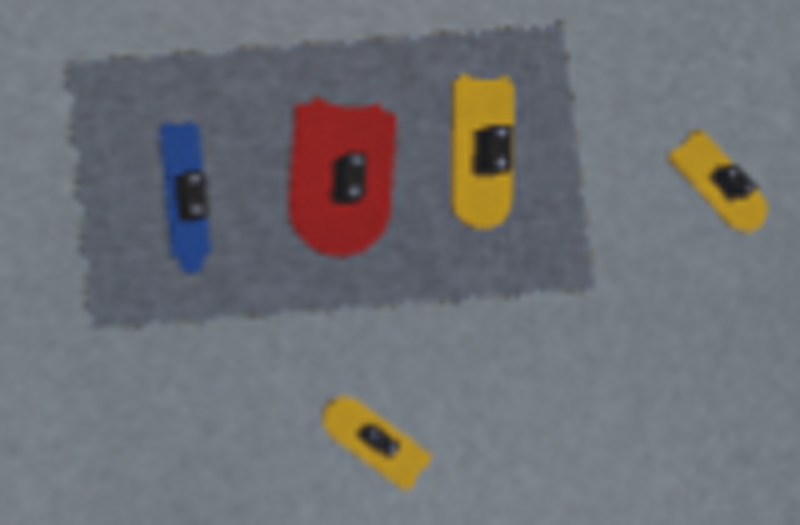

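View pics/c2.png

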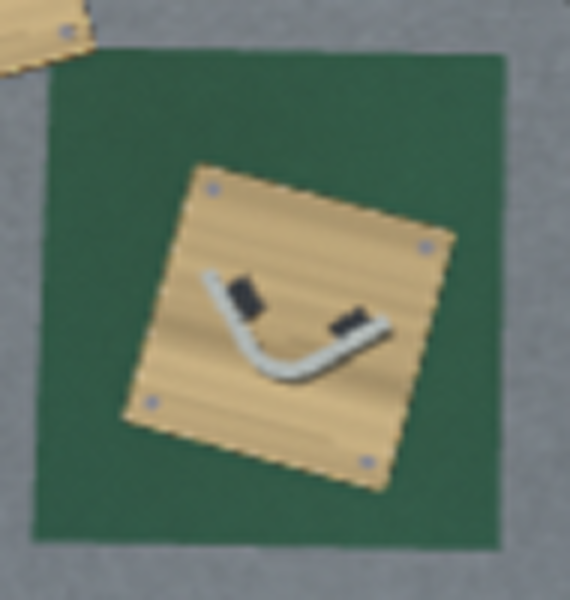

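View pics/c3.png

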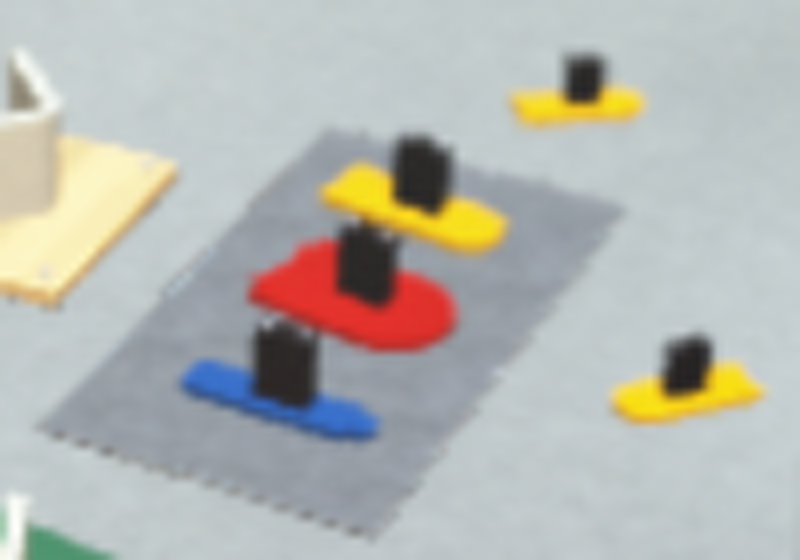

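View pics/c4.png

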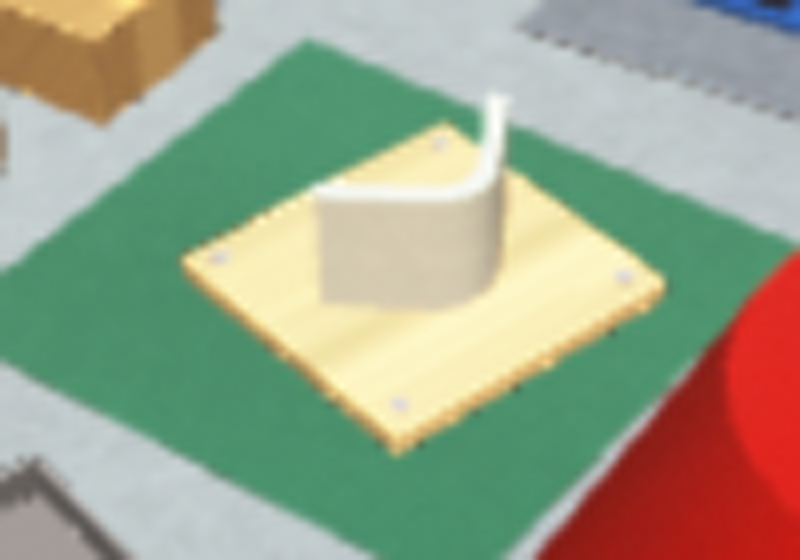

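```bash
python3 - <<'E'
from h import *
f=grab_frame("top");g=grab_frame("side")
print("cam",ray(f,[255,190])[0],ray(g,[255,190])[0])
im=f["pixels"]; hsv=cv2.cvtColor(im,cv2.COLOR_RGB2HSV)
for n,(x0,y0,x1,y1) in dict(job=(210,175,268,235),left=(152,118,206,170),right=(316,118,366,168)).items():
    crop(f,x0,y0,x1,y1,10,f"p_{n}.png")
# green mat
m=cv2.inRange(hsv,(55,80,30),(90,255,255));c=max(cv2.findContours(m,0,1)[0],key=cv2.contourArea)
r=cv2.minAreaRect(c);print("mat",plane(f,[r[0]],0.0),cv2.contourArea(c))
print(plane(f,cv2.boxPoints(r),0))
E
python3 -c "
import cv2,numpy as np
a=[cv2.resize(cv2.imread(f'pics/p_{n}.png'),(400,400)) for n in('left','job')]
cv2.imwrite('pics/pp.png',np.hstack(a))"
```

```text
cam [4.21685378e-01 1.15158349e-03 1.31466541e+00] [-0.03717809  0.82552368  0.8094344 ]
mat [[0.55834006 0.08234373 0.        ]] 6069.0
[[ 0.42069641  0.20878335  0.        ]
 [ 0.69945364  0.21435262  0.        ]
 [ 0.699193   -0.04696665  0.        ]
 [ 0.42119147 -0.04577426  0.        ]]
```

View pics/pp.png

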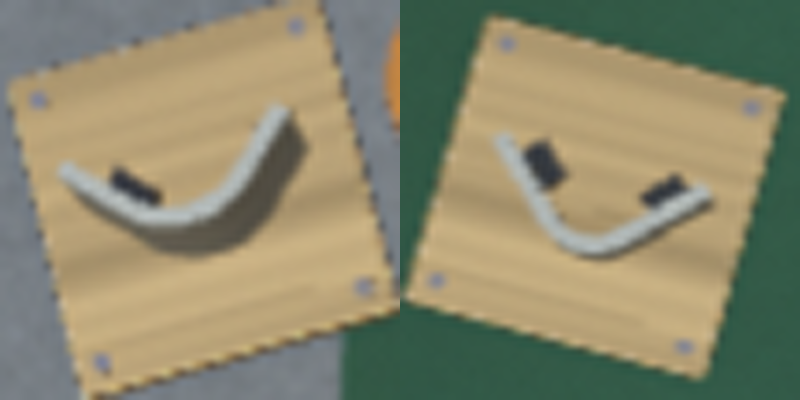

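View pics/p_right.png

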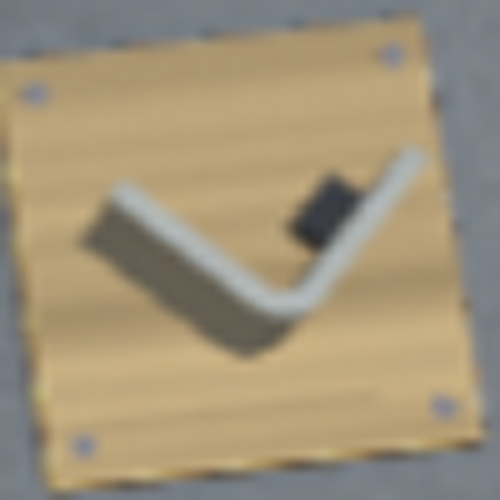

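```bash
cat > meas.py <<'E'
from h import *
f=grab_frame("top");g=grab_frame("side")
im=f["pixels"]
K=8
def up(x0,y0,x1,y1):
    return cv2.resize(im[y0:y1,x0:x1],None,fx=K,fy=K,interpolation=cv2.INTER_CUBIC)
def topx(c,x0,y0): return (np.array(c,float).reshape(-1,2)+.5)/K-.5+[x0,y0]
# board
def bigc(m): return max(cv2.findContours(m,0,1)[0],key=cv2.contourArea)
b=(200,170,275,240);u=up(*b);h=cv2.cvtColor(u,cv2.COLOR_RGB2HSV)
m=255-cv2.inRange(h,(55,80,30),(90,255,255)); 
n,l,s,cc=cv2.connectedComponentsWithStats(m); k=l[(240-170-35)*K,36*K]; m=((l==k)*255).astype(np.uint8)
c=bigc(m); r=cv2.minAreaRect(c); bp=plane(f,topx(cv2.boxPoints(r),*b[:2]),0.012)
print("board corners",bp.round(4),"sides",np.linalg.norm(np.roll(bp,-1,0)-bp,axis=1).round(4))
cen=bp.mean(0);print("board cen",cen)
bd=[]
for i in range(4):
    e=bp[(i+1)%4]-bp[i];a=np.arctan2(e[1],e[0]);bd.append((a+np.pi/4)%(np.pi/2)-np.pi/4)
print("board yaw",np.round(bd,4))
# panel top: bright low-sat
m=cv2.inRange(h,(0,0,150),(180,50,255)); m[:60]=0
n,l,s,cc=cv2.connectedComponentsWithStats(m); k=1+np.argmax(s[1:,4]); m=((l==k)*255).astype(np.uint8)
c=bigc(m); P=plane(f,topx(c,*b[:2]),0.072)[:,:2]
np.save("panel.npy",P)
o=cv2.drawContours(u.copy(),[c],-1,(255,0,0),1);cv2.imwrite("pics/m_panel.png",o[:,:,::-1])
yaw=np.mean(bd); R=np.array([[np.cos(yaw),np.sin(yaw)],[-np.sin(yaw),np.cos(yaw)]])
L=(P-cen[:2])@R.T*1000; np.save("L.npy",L); np.save("bpose.npy",[*cen[:2],yaw])
print("panel ext",L.min(0),L.max(0))
# yellow leaf
b=(362,175,395,225);u=up(*b);h=cv2.cvtColor(u,cv2.COLOR_RGB2HSV)
m=cv2.inRange(h,(15,120,60),(35,255,255));c=bigc(m)
o=cv2.drawContours(u.copy(),[c],-1,(255,0,0),1)
Y=plane(f,topx(c,*b[:2]),0.009)[:,:2]
np.save("Y.npy",Y)
mb=cv2.inRange(h,(0,0,0),(180,255,55)); cb=bigc(mb)
o=cv2.drawContours(o,[cb],-1,(0,255,0),1);cv2.imwrite("pics/m_yel.png",o[:,:,::-1])
r=cv2.minAreaRect(Y.astype(np.float32));print("leaf rect",r)
r=cv2.minAreaRect(plane(f,topx(cb,*b[:2]),0.049)[:,:2].astype(np.float32));print("tab rect top-plane",r)
r=cv2.minAreaRect(plane(f,topx(cb,*b[:2]),0.030)[:,:2].astype(np.float32));print("tab rect mid",r)
E
python3 meas.py
```

```text
board corners [[ 0.4858  0.1652  0.012 ]
 [ 0.637   0.1289  0.012 ]
 [ 0.5975 -0.0245  0.012 ]
 [ 0.4476  0.0137  0.012 ]] sides [0.1555 0.1584 0.1547 0.1562]
board cen [0.54199196 0.07082145 0.012     ]
board yaw [-0.2355 -0.2519 -0.2495 -0.2468]
panel ext [-33.82665111 -56.7877837 ] [13.87264948 47.64578729]
leaf rect ((0.5635953545570374, -0.3925119936466217), (0.04173387959599495, 0.10286536812782288), 88.36224365234375)
tab rect top-plane ((0.560458242893219, -0.3869960606098175), (0.02075950615108013, 0.029680851846933365), 87.15975952148438)
tab rect mid ((0.5625414848327637, -0.39282289147377014), (0.02107112854719162, 0.03012644499540329), 87.1596908569336)
```

```bash
python3 -c "
import cv2,numpy as np
a=cv2.imread('pics/m_yel.png');b=cv2.imread('pics/m_panel.png');h=560
a=a[:400];b=b[:560]
o=np.zeros((560,800,3),np.uint8);o[:400,:a.shape[1]]=a;o[:b.shape[0],270:800]=b[:,:530];cv2.imwrite('pics/mm.png',o)"
```

```text
(no output)
```

View pics/mm.png

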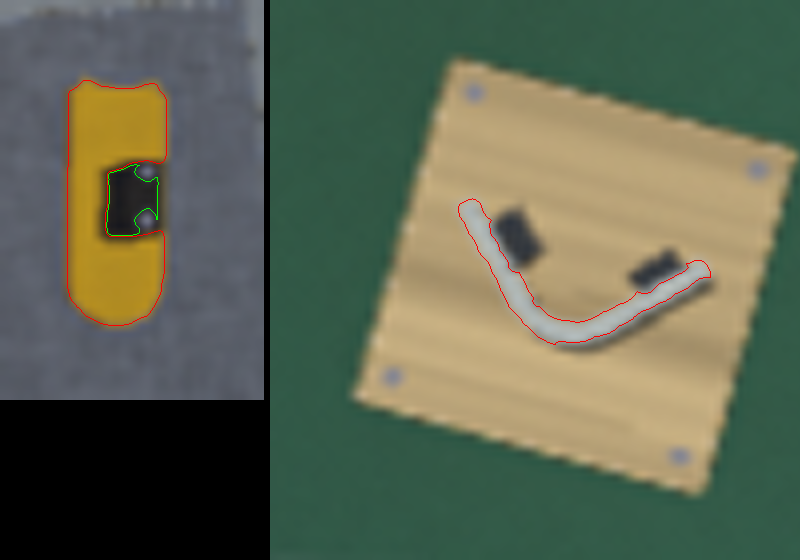

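```bash
cat > fit.py <<'E'
from h import *
L=np.load("L.npy");cx,cy,yaw=np.load("bpose.npy")
v=np.array([-45,-4.5])
for it in range(4):
  out=[]
  for s in(1,-1):
    d=np.array([1,s])/2**.5; nrm=np.array([-1,s])/2**.5  # outward normal
    q=L-v; t=q@d; w=q@nrm
    sel=(t>32)&(t<68)
    for lab,ss in(("outer",sel&(w>-4)&(w<5)),("inner",sel&(w<-4)&(w>-14))):
        p=L[ss].astype(np.float32); l=cv2.fitLine(p,cv2.DIST_HUBER,0,.01,.01).ravel()
        if l[:2]@d<0:l[:2]*=-1
        out.append((s,lab,l,(l[2:]-v)@nrm))
  def X(a,b):
    return a[2:]+a[:2]*np.linalg.solve(np.c_[a[:2],-b[:2]],b[2:]-a[2:])[0]
  O=[o[2] for o in out if o[1]=="outer"];I=[o[2] for o in out if o[1]=="inner"]
  v=X(*O); vi=X(*I)
for o in out: print(o[0],o[1],np.degrees(np.arctan2(o[2][1],o[2][0])).round(2),o[3].round(2))
ang=lambda A:np.mean([np.arctan2(a[1],a[0]) for a in A])
print("virt outer",v,"inner",vi,"bis yaw outer",ang(O),"inner",ang(I))
# bend end distance along bisector
dy=ang(O);bx=np.array([np.cos(dy),np.sin(dy)]);by=np.array([-bx[1],bx[0]])
q=L-v; t=q@bx; y=q@by; c=abs(y)<6
print("apex outer dist",t[c&(t<16)].min(),np.sort(t[c])[:6], "inner",np.sort(t[c])[-6:])
vc=(v+vi)/2; print("mid virtual",vc)
for nm,V,off in(("outer",v,39.6),("mid",vc,39.6-5.66)):
    a=V+bx*off
    R=np.array([[np.cos(yaw),-np.sin(yaw)],[np.sin(yaw),np.cos(yaw)]])
    print(nm,"axis board",a,"world",R@(a/1000)+[cx,cy],"panel yaw",yaw+dy)
E
python3 fit.py
```

```text
1 outer 44.9 -0.09
1 inner 43.29 -7.82
-1 outer -45.22 0.19
-1 inner -47.72 -6.61
virt outer [-43.58287    -3.2237473] inner [-32.690376   -1.6957359] bis yaw outer -0.0028520823 inner -0.038694292
apex outer dist 9.757539086855747 [9.75753909 9.82497993 9.8624141  9.89241961 9.9298623  9.96728756] inner [20.50945497 20.54631365 20.60287386 20.61437216 20.65122237 20.88084404]
mid virtual [-38.136623   -2.4597416]
outer axis board [-3.9830322 -3.3366895] world [0.53731646 0.06855481] panel yaw -0.24877049474313867
mid axis board [-4.196762  -2.5565412] world [0.53729908 0.06936352] panel yaw -0.24877049474313867
```

```bash
python3 - <<'E'
from h import *
g=grab_frame("side");f=grab_frame("top")
print(proj(g,[0.562,-.3925,.029]),"seen ~312.7,151.5"); 
im=g["pixels"][140:165,300:325]
m=(im.max(2)<60).astype(np.uint8);n,l,s,c=cv2.connectedComponentsWithStats(m);print(s[1:],c[1:]+[300,140])
E
python3 -m jog '[[[0.0446,0.0358,-0.02,0,0,-0.08,1],[0.0446,0.0358,-0.02,0,0,-0.08,1],[0.0446,0.0358,-0.02,0,0,-0.08,1],[0.0446,0.0358,-0.02,0,0,-0.08,1],[0.0446,0.0358,-0.02,0,0,-0.08,1],[0.0446,0.0358,-0.02,0,0,-0.08,1],[0,0,0,0,0,0,1],[0,0,0,0,0,0,1]]]' 20
```

```text
[[312.24982679 151.48633968]] seen ~312.7,151.5
[[10  8  6  8 35]
 [ 3 19  6  6 32]] [[312.17142857 151.4       ]
 [305.21875    161.625     ]]
t: 1.5
eef_pos: [0.5623, -0.3923, 0.1315]
ee_rot: [-3.141, 0.0, 1.544]
force: [-0.1, 0.7, 0.3]
width: 0.0877
```

```bash
python3 -m jog '[[[0,0,-0.03,0,0,0,1],[0,0,-0.03,0,0,0,1],[0,0,-0.02,0,0,0,1],[0,0,-0.013,0,0,0,1],[0,0,0,0,0,0,1],[0,0,0,0,0,0,0],[0,0,0,0,0,0,0],[0,0,0,0,0,0,0],[0,0,0,0,0,0,0],[0,0,0,0,0,0,0],[0,0,0,0,0,0,0],[0,0,0,0,0,0,0]]]' 30
```

```text
t: 3.0
eef_pos: [0.5623, -0.3924, 0.0385]
ee_rot: [-3.141, -0.0, 1.543]
force: [0.1, -0.5, 0.2]
width: 0.0232
```

```bash
python3 -m jog '[[[0,0,0,0,0,0,0],[0,0,0,0,0,0,0],[0,0,0,0,0,0,0],[0,0,0,0,0,0,0]]]' 30
```

```text
t: 3.5
eef_pos: [0.5623, -0.3925, 0.0385]
ee_rot: [3.142, -0.0, 1.543]
force: [-0.1, 1.3, -0.7]
width: 0.0136
```

```bash
python3 -m jog '[[[0,0,0.01,0,0,0,0],[0,0,0.02,0,0,0,0],[0,0,0.03,0,0,0,0],[0,0,0.03,0,0,0,0],[0,0,0.02,0,0,0,0],[-0.0104,0.0406,0,0,0,-0.0185,0],[-0.0104,0.0406,0,0,0,-0.0185,0],[-0.0104,0.0406,0,0,0,-0.0185,0],[-0.0104,0.0406,0,0,0,-0.0185,0],[-0.0104,0.0406,0,0,0,-0.0185,0],[-0.0104,0.0406,0,0,0,-0.0185,0],[-0.0104,0.0406,0,0,0,-0.0185,0],[-0.0104,0.0406,0,0,0,-0.0185,0],[-0.0104,0.0406,0,0,0,-0.0185,0],[-0.0104,0.0406,0,0,0,-0.0185,0],[-0.0104,0.0406,0,0,0,-0.0185,0],[-0.0104,0.0406,0,0,0,-0.0185,0],[0,0,0,0,0,0,0],[0,0,0,0,0,0,0]]]'
python3 - <<'E'
from h import *
f=grab_frame("top");crop(f,190,150,285,260,5,"d1.png")
g=grab_frame("side");crop(g,200,140,330,260,5,"d2.png")
E
```

```text
t: 5.88
eef_pos: [0.4374, 0.0948, 0.149]
ee_rot: [3.141, -0.0, 1.322]
force: [0.3, -1.7, -1.6]
width: 0.0133
```

View pics/d1.png

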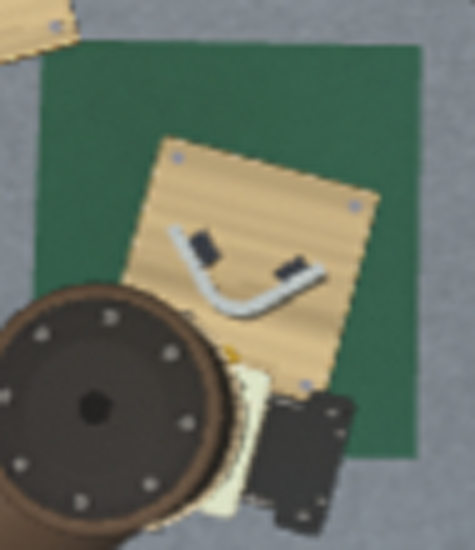

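View pics/d2.png

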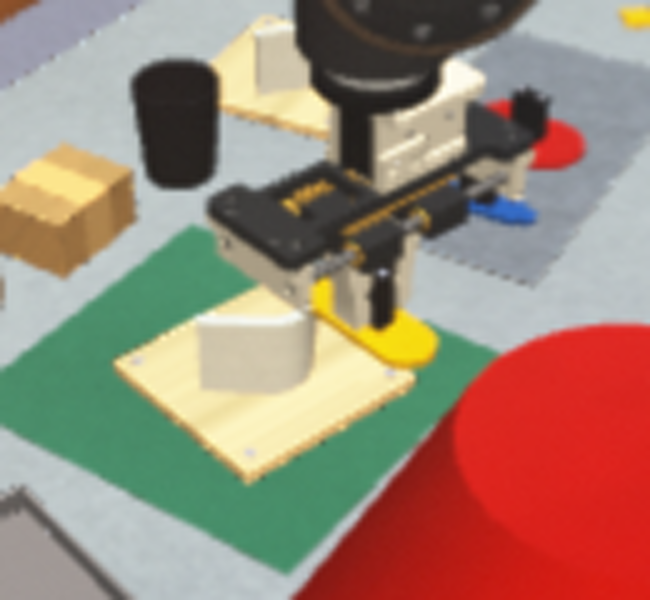

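```bash
cat > fz.py <<'E'
from h import *
import sys
n=int(sys.argv[1]) if len(sys.argv)>1 else 4
F=[];M=[]
for i in range(n):
    s=monitor.get_state();F.append(s["force"]);M.append(s["moment"])
    if i<n-1: grab_frame("top")
F=np.array(F);M=np.array(M);a=s["ee_rot"][2]-np.pi/2
ux=np.array([np.cos(a),np.sin(a),0]);uy=np.array([-np.sin(a),np.cos(a),0])
f=F.mean(0);m=M.mean(0)
print("t",s["t"],"pos",s["eef_pos"].round(5),"rot",s["ee_rot"].round(4),"yawleaf",round(a,4))
print("F mean",f.round(2),"sd",F.std(0).round(2),"leaf Fx %.2f Fy %.2f"%(f@ux,f@uy),"M",m.round(3),"sd",M.std(0).round(3))
E
python3 -m jog '[[[0,0,-0.02,0,0,0,0],[0,0,-0.02,0,0,0,0],[0,0,-0.02,0,0,0,0],[0,0,-0.0085,0,0,0,0],[0,0,0,0,0,0,0],[0,0,0,0,0,0,0],[0,0,0,0,0,0,0]]]'
python3 fz.py 8
```

```text
t: 6.85
eef_pos: [0.4379, 0.095, 0.0807]
ee_rot: [3.141, -0.001, 1.321]
force: [0.1, 0.6, -0.2]
width: 0.0137
t 7.2 pos [0.43748 0.09481 0.08015] rot [ 3.1415e+00 -1.0000e-04  1.3207e+00] yawleaf -0.2501
F mean [-0.33 -0.01 -0.72] sd [0.44 0.6  0.5 ] leaf Fx -0.32 Fy -0.09 M [-0.064 -0.022  0.001] sd [0.036 0.023 0.026]
```

```bash
python3 -m jog '[[[0.00484,-0.00124,0,0,0,0,0],[0.00484,-0.00124,0,0,0,0,0],[0.00484,-0.00124,0,0,0,0,0],[0.0029,-0.00074,0,0,0,0,0],[0,0,0,0,0,0,0],[0,0,0,0,0,0,0]]]'
python3 fz.py 4
python3 - <<'E'
from h import *
f=grab_frame("top");crop(f,190,160,285,260,6,"e1.png")
g=grab_frame("side");crop(g,220,160,300,240,7,"e2.png")
E
```

```text
t: 7.95
eef_pos: [0.4548, 0.0902, 0.08]
ee_rot: [-3.141, 0.0, 1.32]
force: [-0.9, 1.1, -1.5]
width: 0.0138
t 8.1 pos [0.45478 0.09028 0.08009] rot [-3.1416 -0.      1.3207] yawleaf -0.2501
F mean [ 0.08  0.23 -1.08] sd [0.64 0.51 0.83] leaf Fx 0.02 Fy 0.24 M [-0.059 -0.018  0.002] sd [0.028 0.017 0.036]
```

View pics/e2.png

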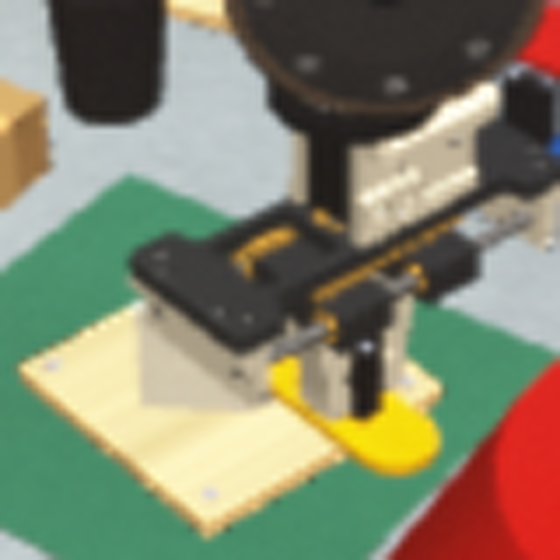

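```bash
python3 -m jog '[[[0.00194,-0.0005,0,0,0,0,0],[0.00194,-0.0005,0,0,0,0,0],[0,0,0,0,0,0,0]]]';python3 fz.py 3
for i in 1; do python3 -m jog '[[[0.00048,-0.00012,0,0,0,0,0],[0,0,0,0,0,0,0]]]' >/dev/null; done; python3 fz.py 3
```

```text
t: 8.57
eef_pos: [0.459, 0.0893, 0.08]
ee_rot: [3.142, -0.0, 1.32]
force: [0.0, -0.1, -0.7]
width: 0.0139
t 8.675 pos [0.45876 0.08924 0.08003] rot [-3.1415  0.      1.3205] yawleaf -0.2503
F mean [-0.37 -0.09 -1.2 ] sd [0.4  0.29 0.5 ] leaf Fx -0.34 Fy -0.18 M [-0.05  -0.011  0.   ] sd [0.004 0.002 0.034]
t 9.025 pos [0.45923 0.08915 0.08004] rot [-3.1415  0.      1.3206] yawleaf -0.2502
F mean [ 0.25  0.48 -0.75] sd [0.11 0.53 0.09] leaf Fx 0.12 Fy 0.53 M [-0.06  -0.04   0.009] sd [0.032 0.009 0.01 ]
```

```bash
python3 -m jog '[[[0.00048,-0.00012,0,0,0,0,0],[0,0,0,0,0,0,0]]]' >/dev/null; python3 fz.py 4
```

```text
t 9.425 pos [0.45974 0.08905 0.08006] rot [ 3.1416 -0.      1.3206] yawleaf -0.2502
F mean [ 0.21  0.09 -0.98] sd [0.37 0.44 0.51] leaf Fx 0.18 Fy 0.14 M [-0.014 -0.052 -0.008] sd [0.043 0.024 0.012]
```

```bash
python3 -m jog '[[[0.00048,-0.00012,0,0,0,0,0],[0,0,0,0,0,0,0]]]' >/dev/null; python3 fz.py 4
```

```text
t 9.825 pos [0.46022 0.0889  0.08007] rot [ 3.1416 -0.      1.3205] yawleaf -0.2503
F mean [-0.56 -0.35 -0.79] sd [0.23 0.32 0.24] leaf Fx -0.46 Fy -0.48 M [-0.053 -0.039  0.002] sd [0.026 0.017 0.029]
```

```bash
python3 -m jog '[[[0.00048,-0.00012,0,0,0,0,0],[0,0,0,0,0,0,0]]]' >/dev/null; python3 fz.py 3
```

```text
t 10.175 pos [0.46066 0.08878 0.08006] rot [-3.1416  0.      1.3205] yawleaf -0.2503
F mean [ 0.04 -0.09 -1.16] sd [0.18 0.5  0.44] leaf Fx 0.06 Fy -0.08 M [-0.026  0.019 -0.011] sd [0.016 0.012 0.006]
```

```bash
python3 -m jog '[[[0.00048,-0.00012,0,0,0,0,0],[0,0,0,0,0,0,0]]]' >/dev/null; python3 fz.py 3
```

```text
t 10.525 pos [0.46087 0.08851 0.07994] rot [-3.1411e+00  4.0000e-04  1.3204e+00] yawleaf -0.2504
F mean [-1.38 -0.67 -1.3 ] sd [0.59 0.48 0.3 ] leaf Fx -1.17 Fy -0.99 M [-0.106  0.544 -0.048] sd [0.01  0.017 0.025]
```

```bash
python3 -m jog '[[[0.00048,-0.00012,0,0,0,0,0],[0,0,0,0,0,0,0]]]' >/dev/null; python3 fz.py 3
```

```text
t 10.875 pos [0.46108 0.08824 0.07982] rot [-3.1407e+00  7.0000e-04  1.3203e+00] yawleaf -0.2505
F mean [-3.41 -1.15 -0.42] sd [0.76 0.16 0.53] leaf Fx -3.02 Fy -1.96 M [-0.203  1.415 -0.104] sd [0.026 0.097 0.033]
```

```bash
python3 -m jog '[[[-0.00025,-0.00097,0,0,0,0,0],[0,0,0,0,0,0,0]]]' >/dev/null; python3 fz.py 4
```

```text
t 11.275 pos [0.46115 0.08741 0.07996] rot [-3.1412e+00  4.0000e-04  1.3204e+00] yawleaf -0.2504
F mean [-3.63 -0.87 -1.43] sd [0.3  0.21 0.48] leaf Fx -3.30 Fy -1.74 M [-0.318  1.465 -0.144] sd [0.038 0.046 0.005]
```

```bash
python3 -m jog '[[[0.00048,-0.00012,0,0,0,0,0],[0,0,0,0,0,0,0]]]' >/dev/null; python3 fz.py 4
```

```text
t 11.675 pos [0.4613  0.08714 0.07983] rot [-3.1406e+00  8.0000e-04  1.3203e+00] yawleaf -0.2505
F mean [-5.1  -0.86 -0.79] sd [0.24 0.45 0.56] leaf Fx -4.73 Fy -2.10 M [-0.357  1.983 -0.184] sd [0.025 0.014 0.019]
```

```bash
python3 -m jog '[[[-0.00025,-0.00097,0,0,0,0,0],[0,0,0,0,0,0,0]]]' >/dev/null; python3 fz.py 4
```

```text
t 12.075 pos [0.46136 0.08634 0.07994] rot [-3.1411e+00  4.0000e-04  1.3205e+00] yawleaf -0.2503
F mean [-5.04 -0.87 -1.  ] sd [0.39 0.54 0.52] leaf Fx -4.67 Fy -2.09 M [-0.328  1.901 -0.174] sd [0.023 0.019 0.016]
```

```bash
python3 -m jog '[[[-0.00025,-0.00097,0,0,0,0,0],[0,0,0,0,0,0,0]]]' >/dev/null; python3 fz.py 4
```

```text
t 12.475 pos [0.46128 0.08573 0.08002] rot [-3.1414e+00 -2.0000e-04  1.3207e+00] yawleaf -0.2501
F mean [-5.85  0.94 -1.33] sd [0.54 0.4  0.15] leaf Fx -5.90 Fy -0.54 M [0.416 2.132 0.017] sd [0.021 0.05  0.033]
```

```bash
python3 -m jog '[[[0,0,0,0,0,0,0],[0,0,0,0,0,0,0],[0,0,0,0,0,0,0],[0,0,0,0,0,0,0],[0,0,0,0,0,0,0],[0,0,0,0,0,0,0],[0,0,0,0,0,0,0],[0,0,0,0,0,0,0]]]'; python3 fz.py 8
```

```text
t: 13.48
eef_pos: [0.4613, 0.0858, 0.08]
ee_rot: [-3.141, -0.0, 1.321]
force: [-5.0, 1.2, -1.9]
width: 0.0136
t 13.825 pos [0.46129 0.08573 0.08002] rot [-3.1414e+00 -2.0000e-04  1.3208e+00] yawleaf -0.25
F mean [-5.62  1.03 -1.09] sd [0.69 0.21 0.5 ] leaf Fx -5.70 Fy -0.39 M [ 0.39   2.128 -0.003] sd [0.03  0.02  0.037]
```

```bash
python3 -m jog '[[[-0.00012,-0.00048,0,0,0,0,0],[0,0,0,0,0,0,0]]]' >/dev/null; python3 fz.py 4
```

```text
t 14.225 pos [0.46126 0.08553 0.08006] rot [-3.1416e+00 -7.0000e-04  1.3209e+00] yawleaf -0.2499
F mean [-5.87  2.79 -1.01] sd [0.34 0.27 0.5 ] leaf Fx -6.38 Fy 1.25 M [0.973 2.321 0.11 ] sd [0.025 0.013 0.019]
```

```bash
python3 -m jog '[[[-0.00012,-0.00048,0,0,0,0,0],[0,0,0,0,0,0,0]]]' >/dev/null; python3 fz.py 4
```

```text
t 14.625 pos [0.46124 0.08533 0.08011] rot [ 3.1414e+00 -1.1000e-03  1.3212e+00] yawleaf -0.2496
F mean [-6.74  4.19 -1.72] sd [0.14 0.14 0.53] leaf Fx -7.56 Fy 2.40 M [1.506 2.511 0.214] sd [0.036 0.012 0.016]
```

```bash
python3 -m jog '[[[0.0002,0.0008,0,0,0,0,0],[0,0,0,0,0,0,0],[0,0,0,0,0,0,0],[0,0,0,0,0,0,0],[0,0,0,0,0,0,0],[0,0,0,0,0,0,0],[0,0,0,0,0,0,0],[0,0,0,0,0,0,0],[0,0,0,0,0,0,0]]]'; python3 fz.py 8
```

```text
t: 15.75
eef_pos: [0.4613, 0.0858, 0.0801]
ee_rot: [-3.142, -0.001, 1.321]
force: [-5.8, 1.9, -0.5]
width: 0.0137
t 16.1 pos [0.46129 0.08573 0.08004] rot [-3.1415e+00 -4.0000e-04  1.3208e+00] yawleaf -0.25
F mean [-5.92  1.93 -0.79] sd [0.32 0.43 0.31] leaf Fx -6.21 Fy 0.41 M [7.05e-01 2.28e+00 2.00e-03] sd [0.024 0.019 0.026]
```

```bash
python3 -m jog '[[[-0.0097,0.0025,0,0,0,0,0],[-0.0097,0.0025,0,0,0,0,0],[0,0,0.02,0,0,0,0],[0,0,0.03,0,0,0,0],[0,0,0.03,0,0,0,0],[0.0271,-0.0069,0,0,0,0,0],[0.0271,-0.0069,0,0,0,0,0],[0.0271,-0.0069,0,0,0,0,0],[0.0271,-0.0069,0,0,0,0,0],[0.0271,-0.0069,0,0,0,0,0],[0,0,0,0,0,0,0],[0,0,0,0,0,0,0]]]'; python3 fz.py 3
python3 - <<'E'
from h import *
f=grab_frame("top");crop(f,190,150,285,250,6,"n1.png")
g=grab_frame("side");crop(g,200,150,300,240,7,"n2.png")
E
```

```text
t: 17.6
eef_pos: [0.5769, 0.0561, 0.16]
ee_rot: [-3.142, -0.0, 1.321]
force: [-0.1, -0.1, -0.8]
width: 0.0136
t 17.7 pos [0.57678 0.05618 0.16029] rot [ 3.1414e+00 -2.0000e-04  1.3211e+00] yawleaf -0.2496
F mean [-0.37  0.1  -0.91] sd [0.4  0.19 0.24] leaf Fx -0.38 Fy 0.01 M [-0.039  0.002 -0.006] sd [0.029 0.019 0.02 ]
```

View pics/n2.png

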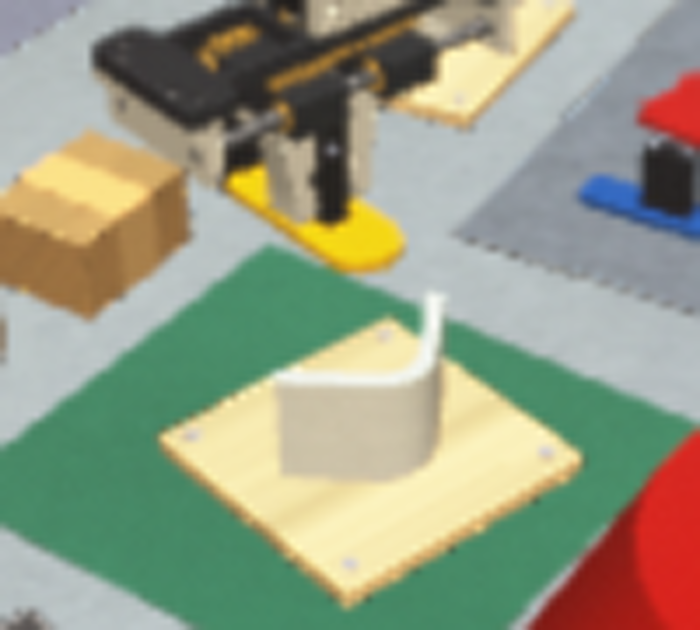

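View pics/n1.png

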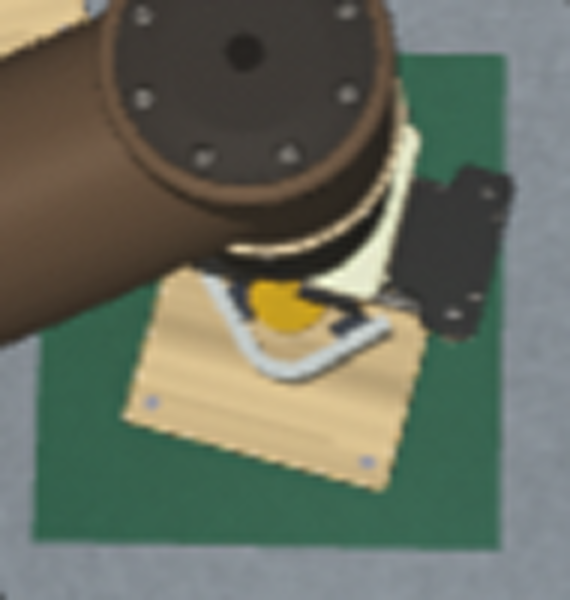

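```bash
python3 -m jog '[[[0,0,-0.02,0,0,0,0],[0,0,-0.02,0,0,0,0],[0,0,-0.01,0,0,0,0],[0,0,0,0,0,0,0]]]'; python3 -m jog '[[[0,0,-0.005,0,0,0,0],[0,0,-0.005,0,0,0,0],[0,0,0,0,0,0,0]]]'; python3 fz.py 2
```

```text
t: 18.3
eef_pos: [0.5771, 0.0558, 0.1097]
ee_rot: [-3.141, 0.001, 1.321]
force: [0.2, -0.5, -0.1]
width: 0.0136
t: 18.68
eef_pos: [0.5772, 0.0558, 0.0998]
ee_rot: [-3.141, 0.0, 1.321]
force: [1.1, -0.6, -0.8]
width: 0.0137
t 18.725 pos [0.57739 0.05581 0.10003] rot [-3.1415e+00  1.0000e-04  1.3206e+00] yawleaf -0.2502
F mean [ 0.35  0.03 -0.95] sd [0.71 0.59 0.17] leaf Fx 0.33 Fy 0.11 M [-0.035 -0.036 -0.02 ] sd [0.004 0.014 0.   ]
```

```bash
python3 -m jog '[[[0,0,-0.005,0,0,0,0],[0,0,-0.005,0,0,0,0],[0,0,0,0,0,0,0],[0,0,0,0,0,0,0]]]'; python3 fz.py 4
```

```text
t: 19.23
eef_pos: [0.5775, 0.0559, 0.0901]
ee_rot: [-3.142, 0.0, 1.321]
force: [0.2, -0.1, -0.9]
width: 0.014
t 19.375 pos [0.57754 0.0559  0.09018] rot [ 3.1414e+00 -1.0000e-04  1.3206e+00] yawleaf -0.2502
F mean [-0.03  0.05 -1.13] sd [0.37 0.35 0.63] leaf Fx -0.04 Fy 0.04 M [-0.055 -0.024  0.022] sd [0.024 0.02  0.019]
```

```bash
python3 -m jog '[[[-0.0039,0.001,0,0,0,0,0],[-0.0039,0.001,0,0,0,0,0],[-0.0015,0.0004,0,0,0,0,0],[0,0,0,0,0,0,0]]]'; python3 fz.py 3
```

```text
t: 19.88
eef_pos: [0.568, 0.0584, 0.0902]
ee_rot: [3.141, -0.0, 1.321]
force: [0.0, 0.5, -0.8]
width: 0.0137
t 19.975 pos [0.56823 0.05831 0.09014] rot [ 3.1414e+00 -1.0000e-04  1.3207e+00] yawleaf -0.2501
F mean [-0.17 -0.01 -0.77] sd [0.24 0.71 0.32] leaf Fx -0.17 Fy -0.05 M [-0.059 -0.018 -0.017] sd [0.025 0.027 0.037]
```

```bash
python3 -m jog '[[[-0.00048,0.00012,0,0,0,0,0],[-0.00048,0.00012,0,0,0,0,0],[0,0,0,0,0,0,0]]]' >/dev/null; python3 fz.py 3
```

```text
t 20.45 pos [0.5672  0.0585  0.09007] rot [3.1416 0.     1.3206] yawleaf -0.2502
F mean [-0.16 -0.06 -0.85] sd [0.26 0.78 0.24] leaf Fx -0.14 Fy -0.09 M [-0.045  0.01  -0.024] sd [0.019 0.011 0.03 ]
```

```bash
python3 -m jog '[[[-0.00048,0.00012,0,0,0,0,0],[0,0,0,0,0,0,0]]]' >/dev/null; python3 fz.py 3
```

```text
t 20.8 pos [0.56666 0.05863 0.09004] rot [-3.1416  0.      1.3206] yawleaf -0.2502
F mean [ 0.01  0.24 -0.43] sd [0.22 0.34 0.48] leaf Fx -0.05 Fy 0.24 M [-0.038 -0.046  0.   ] sd [0.016 0.045 0.033]
```

```bash
python3 -m jog '[[[-0.00048,0.00012,0,0,0,0,0],[0,0,0,0,0,0,0]]]' >/dev/null; python3 fz.py 3
```

```text
t 21.15 pos [0.56619 0.05875 0.09005] rot [-3.1416  0.      1.3206] yawleaf -0.2502
F mean [-0.13 -0.04 -0.59] sd [0.45 0.34 0.04] leaf Fx -0.11 Fy -0.07 M [-0.024 -0.021  0.006] sd [0.031 0.024 0.015]
```

```bash
python3 -m jog '[[[-0.00048,0.00012,0,0,0,0,0],[0,0,0,0,0,0,0]]]' >/dev/null; python3 fz.py 3
```

```text
t 21.5 pos [0.56586 0.05894 0.09011] rot [ 3.1414e+00 -1.0000e-04  1.3206e+00] yawleaf -0.2502
F mean [ 0.37  0.41 -0.8 ] sd [0.43 0.08 0.09] leaf Fx 0.26 Fy 0.48 M [ 0.037 -0.225 -0.003] sd [0.022 0.028 0.029]
```

```bash
python3 -m jog '[[[-0.00048,0.00012,0,0,0,0,0],[0,0,0,0,0,0,0]]]' >/dev/null; python3 fz.py 3
```

```text
t 21.85 pos [0.56576 0.05907 0.09029] rot [ 3.1407e+00 -4.0000e-04  1.3207e+00] yawleaf -0.2501
F mean [ 2.76 -0.18 -0.74] sd [0.48 0.21 0.33] leaf Fx 2.72 Fy 0.50 M [-0.223 -1.092 -0.023] sd [0.044 0.115 0.034]
```

```bash
python3 -m jog '[[[-0.00048,0.00012,0,0,0,0,0],[0,0,0,0,0,0,0]]]' >/dev/null; python3 fz.py 4
```

```text
t 22.25 pos [0.56572 0.05913 0.09047] rot [ 3.1399e+00 -6.0000e-04  1.3208e+00] yawleaf -0.25
F mean [ 5.12 -1.53 -1.61] sd [0.44 0.32 0.51] leaf Fx 5.33 Fy -0.22 M [-0.742 -1.959  0.016] sd [0.021 0.02  0.034]
```

```bash
python3 -m jog '[[[-0.00029,0.00007,0,0,0,0,0],[0,0,0,0,0,0,0],[0,0,0,0,0,0,0],[0,0,0,0,0,0,0],[0,0,0,0,0,0,0],[0,0,0,0,0,0,0],[0,0,0,0,0,0,0],[0,0,0,0,0,0,0],[0,0,0,0,0,0,0]]]' >/dev/null; python3 fz.py 8
```

```text
t 23.725 pos [0.56568 0.05915 0.09055] rot [ 3.1395e+00 -7.0000e-04  1.3210e+00] yawleaf -0.2498
F mean [ 6.06 -2.4  -1.58] sd [0.31 0.4  0.75] leaf Fx 6.46 Fy -0.83 M [-0.98  -2.261  0.023] sd [0.032 0.022 0.02 ]
```

```bash
python3 -m jog '[[[-0.0001,-0.0003,0,0,0,0,0],[0,0,0,0,0,0,0],[0,0,0,0,0,0,0],[0,0,0,0,0,0,0],[0,0,0,0,0,0,0],[0,0,0,0,0,0,0],[0,0,0,0,0,0,0],[0,0,0,0,0,0,0],[0,0,0,0,0,0,0]]]' >/dev/null; python3 fz.py 8
```

```text
t 25.2 pos [0.56565 0.0591  0.09057] rot [ 3.1394e+00 -1.1000e-03  1.3209e+00] yawleaf -0.2499
F mean [ 5.82 -1.49 -1.31] sd [0.55 0.43 0.4 ] leaf Fx 6.01 Fy -0.00 M [-0.559 -2.245 -0.017] sd [0.028 0.02  0.023]
```

```bash
python3 -m jog '[[[0.0058,-0.0015,0,0,0,0,0],[0.0058,-0.0015,0,0,0,0,0],[0,0,0.02,0,0,0,0],[0,0,0.03,0,0,0,0],[0,0,0.03,0,0,0,0],[0,0,0,0,0,0,0]]]'
python3 - <<'E'
from h import *
f=grab_frame("top");crop(f,115,165,200,255,7,"t1.png")
im=f["pixels"]; b=(115,165,200,255);K=6
u=cv2.resize(im[b[1]:b[3],b[0]:b[2]],None,fx=K,fy=K,interpolation=cv2.INTER_CUBIC)
h=cv2.cvtColor(u,cv2.COLOR_RGB2HSV); print(h[46*K,40*K],h[5*K,5*K])
m=cv2.inRange(u,(0,0,0),(70,70,75))
h0=cv2.morphologyEx(m,cv2.MORPH_CLOSE,np.ones((9,9)))
c=max(cv2.findContours(h0,0,1)[0],key=cv2.contourArea);r=cv2.minAreaRect(c);bx=(cv2.boxPoints(r)+.5)/K-.5+[b[0],b[1]]
P=plane(f,bx,0.022);print(P.round(4),np.linalg.norm(np.roll(P,-1,0)-P,axis=1),P.mean(0))
for i in range(4):
  e=P[(i+1)%4]-P[i];print(np.arctan2(e[1],e[0]))
cv2.polylines(u,[cv2.boxPoints(r).astype(int)],True,(255,0,0),1);cv2.imwrite("pics/t2.png",u[:,:,::-1])
E
```

```text
t: 25.95
eef_pos: [0.5772, 0.0562, 0.1723]
ee_rot: [3.139, -0.002, 1.321]
force: [-0.3, -0.3, -2.1]
width: 0.0138
[14 96 74] [107  24 148]
[[0.5354 0.3825 0.022 ]
 [0.5675 0.2948 0.022 ]
 [0.373  0.2192 0.022 ]
 [0.3417 0.3053 0.022 ]] [0.09335752 0.20862989 0.09157986 0.20849572] [0.4543857  0.30047217 0.022     ]
-1.2198304483784221
-2.7707403432809867
1.9198277094011857
0.37939455296178837
```

View pics/t2.png

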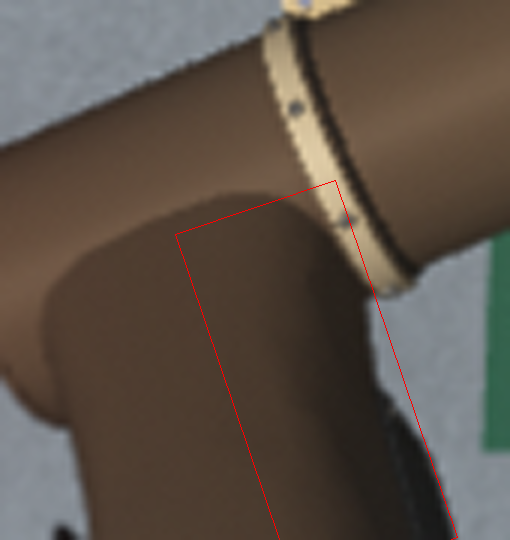

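```bash
python3 - <<'E'
from h import *
f=grab_frame("top");im=cv2.imread("pics/top0.png")[:,:,::-1].copy(); b=(115,165,200,255);K=6
u=cv2.resize(im[b[1]:b[3],b[0]:b[2]],None,fx=K,fy=K,interpolation=cv2.INTER_CUBIC)
h=cv2.cvtColor(u,cv2.COLOR_RGB2HSV); print(u[46*K,40*K],u[5*K,5*K])
m=cv2.inRange(u.max(2),0,85)
h0=cv2.morphologyEx(m,cv2.MORPH_CLOSE,np.ones((9,9)))
c=max(cv2.findContours(h0,0,1)[0],key=cv2.contourArea);r=cv2.minAreaRect(c);bx=(cv2.boxPoints(r)+.5)/K-.5+[b[0],b[1]]
P=plane(f,bx,0.022);print(P.round(4),np.linalg.norm(np.roll(P,-1,0)-P,axis=1),P.mean(0))
for i in range(4):
  e=P[(i+1)%4]-P[i];print(np.arctan2(e[1],e[0]))
cv2.polylines(u,[cv2.boxPoints(r).astype(int)],True,(255,0,0),1);cv2.imwrite("pics/t3.png",u[:,:,::-1])
E
```

```text
[119 113 110] [117 124 130]
[[0.4381 0.4344 0.022 ]
 [0.6255 0.3832 0.022 ]
 [0.6232 0.3756 0.022 ]
 [0.4359 0.4269 0.022 ]] [0.19428798 0.00793882 0.19420155 0.00781078] [0.53068784 0.40504753 0.022     ]
-0.26675392039142803
-1.8690181909657944
2.8741908340055904
1.283133589417325
```

View pics/t3.png

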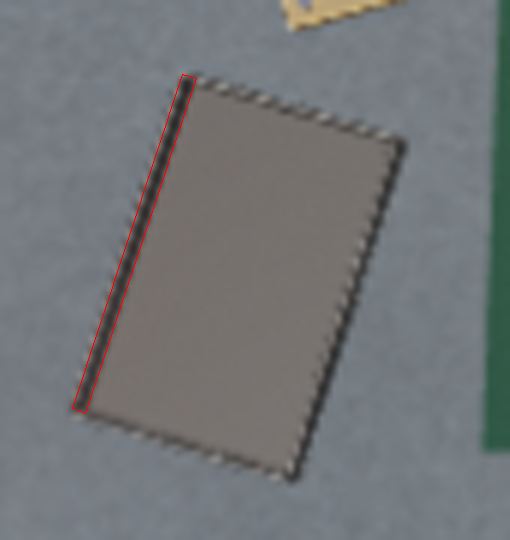

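```bash
python3 - <<'E'
from h import *
f=grab_frame("top")
c=(np.array([(188,75),(405,143),(293,480),(75,410)],float)+.5)/6-.5+[115,165]
P=plane(f,c,.022);print(P,np.linalg.norm(np.roll(P,-1,0)-P,axis=1),P.mean(0))
for i in range(4):
  e=P[(i+1)%4]-P[i];print(np.arctan2(e[1],e[0]))
E
```

```text
[[0.62502877 0.38033325 0.022     ]
 [0.58890663 0.25676318 0.022     ]
 [0.40211555 0.31055064 0.022     ]
 [0.43755267 0.43311581 0.022     ]] [0.12874149 0.19438107 0.12758531 0.1947647 ] [0.51340091 0.34519072 0.022     ]
-1.8551934607122211
2.8612224676055957
1.2893427174320276
-0.27443883712801254
```

```bash
python3 -m jog '[[[-0.008,0.0361,0,0,0,-0.003,0],[-0.008,0.0361,0,0,0,-0.003,0],[-0.008,0.0361,0,0,0,-0.003,0],[-0.008,0.0361,0,0,0,-0.003,0],[-0.008,0.0361,0,0,0,-0.003,0],[-0.008,0.0361,0,0,0,-0.003,0],[-0.008,0.0361,0,0,0,-0.003,0],[-0.008,0.0361,0,0,0,-0.003,0],[0,0,0,0,0,0,0],[0,0,0,0,0,0,0]]]'
python3 - <<'E'
from h import *
f=grab_frame("top");crop(f,100,150,220,260,5,"u1.png")
g=grab_frame("side");crop(g,130,170,280,310,4,"u2.png")
E
```

```text
t: 27.35
eef_pos: [0.5114, 0.3441, 0.1688]
ee_rot: [-3.14, 0.002, 1.297]
force: [-0.6, -0.2, -1.2]
width: 0.0135
```

View pics/u2.png

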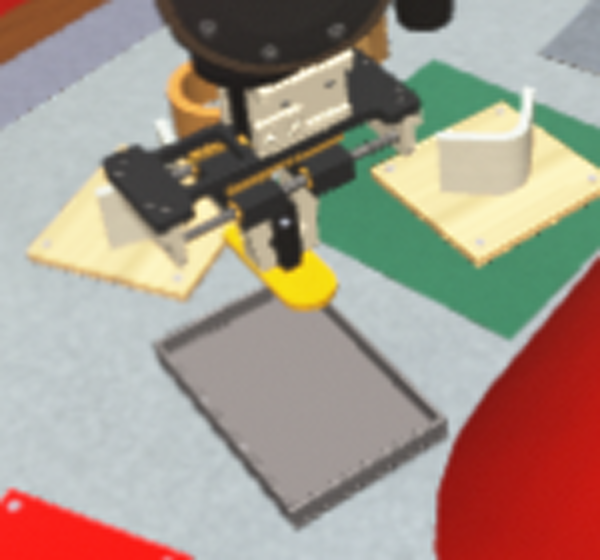

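```bash
python3 -m jog '[[[0.001,0.0005,-0.03,0,0,0,0],[0,0,-0.03,0,0,0,0],[0,0,-0.03,0,0,0,0],[0,0,-0.02,0,0,0,0],[0,0,-0.01,0,0,0,0],[0,0,0,0,0,0,0],[0,0,0,0,0,0,0]]]';python3 fz.py 3
python3 - <<'E'
from h import *
g=grab_frame("side");crop(g,130,190,280,310,5,"u3.png")
E
```

```text
t: 28.32
eef_pos: [0.5135, 0.3454, 0.051]
ee_rot: [3.141, -0.001, 1.296]
force: [-0.0, 0.2, -0.2]
width: 0.0138
t 28.425 pos [0.51345 0.34557 0.05111] rot [ 3.1408e+00 -1.6000e-03  1.2966e+00] yawleaf -0.2742
F mean [ 0.02  0.23 -0.8 ] sd [0.07 0.41 0.47] leaf Fx -0.04 Fy 0.23 M [-0.062 -0.042 -0.006] sd [0.014 0.015 0.021]
```

View pics/u3.png

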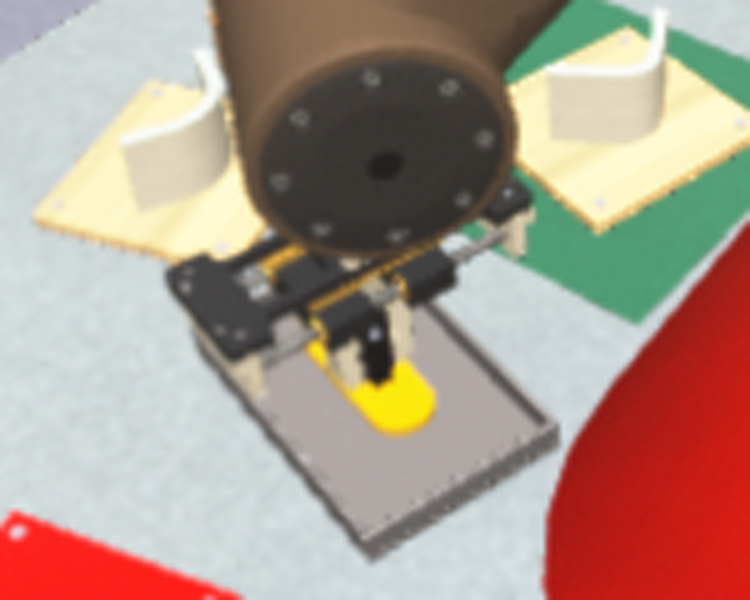

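```bash
python3 -m jog '[[[0,0,-0.006,0,0,0,0],[0,0,-0.003,0,0,0,0],[0,0,-0.001,0,0,0,0],[0,0,0,0,0,0,0]]]';python3 fz.py 3
```

```text
t: 28.98
eef_pos: [0.5129, 0.3451, 0.0399]
ee_rot: [-3.141, 0.0, 1.297]
force: [-0.1, -0.0, -0.3]
width: 0.0141
t 29.075 pos [0.51301 0.34524 0.04007] rot [ 3.1415 -0.      1.2967] yawleaf -0.2741
F mean [-0.17 -0.33 -0.55] sd [0.21 0.3  0.3 ] leaf Fx -0.08 Fy -0.36 M [-0.05  -0.018  0.012] sd [0.012 0.026 0.021]
```

```bash
python3 -m jog '[[[0,0,-0.0007,0,0,0,0],[0,0,0,0,0,0,0]]]';python3 fz.py 3
```

```text
t: 29.32
eef_pos: [0.5131, 0.3453, 0.0395]
ee_rot: [3.141, -0.0, 1.297]
force: [-0.4, -0.0, -0.3]
width: 0.014
t 29.425 pos [0.51308 0.34529 0.0395 ] rot [ 3.1414e+00 -3.0000e-04  1.2967e+00] yawleaf -0.2741
F mean [0.06 0.4  0.02] sd [0.44 0.29 0.3 ] leaf Fx -0.05 Fy 0.40 M [ 0.012 -0.034 -0.012] sd [0.025 0.028 0.011]
```

```bash
python3 -m jog '[[[0,0,-0.0005,0,0,0,0],[0,0,0,0,0,0,0]]]';python3 fz.py 3
```

```text
t: 29.68
eef_pos: [0.5132, 0.3454, 0.0395]
ee_rot: [3.141, -0.001, 1.297]
force: [-1.4, -0.8, 5.0]
width: 0.014
t 29.775 pos [0.5132  0.34536 0.03948] rot [ 3.1411e+00 -5.0000e-04  1.2969e+00] yawleaf -0.2739
F mean [-1.18 -0.43  5.22] sd [0.29 0.32 0.16] leaf Fx -1.02 Fy -0.74 M [-0.315  0.483 -0.007] sd [0.011 0.008 0.033]
```

On the floor at exactly the expected height. Release only part way, to stay clear of the walls.

```bash
python3 -m jog '[[[0,0,0.0004,0,0,0,0],[0,0,0,0,0,0,0.25],[0,0,0,0,0,0,0.35],[0,0,0,0,0,0,0.35],[0,0,0,0,0,0,0.35],[0,0,0,0,0,0,0.35],[0,0,0,0,0,0,0.35],[0,0,0,0,0,0,0.35]]]'
```

```text
t: 30.78
eef_pos: [0.513, 0.3452, 0.0393]
ee_rot: [3.142, -0.0, 1.297]
force: [-0.2, -0.9, 0.8]
width: 0.0309
```

```bash
python3 -m jog '[[[0,0,0.005,0,0,0,0.35],[0,0,0.015,0,0,0,0.35],[0,0,0.03,0,0,0,0.35],[0,0,0.04,0,0,0,0.35],[0,0,0.04,0,0,0,0.35],[0,-0.04,0.02,0,0,0,0.35],[0,-0.06,0,0,0,0,0.35],[0,-0.06,0,0,0,0,0.35],[0,-0.06,0,0,0,0,0.35],[0,-0.06,0,0,0,0,0.35],[0,-0.06,0,0,0,0,0.35],[0,-0.05,0,0,0,0,0.35],[0,0,0,0,0,0,0.35],[0,0,0,0,0,0,0.35]]]'
python3 - <<'E'
from h import *
f=grab_frame("top");crop(f,110,90,460,290,2,"v1.png");
im=f["pixels"];b=(115,165,200,255);h=cv2.cvtColor(im,cv2.COLOR_RGB2HSV)[165:255,115:200]
m=cv2.inRange(h,(15,120,60),(35,255,255));c=max(cv2.findContours(m,0,1)[0],key=cv2.contourArea).reshape(-1,2)+[115,165]
r=cv2.minAreaRect(plane(f,c,.01)[:,:2].astype(np.float32));print(r)
g=grab_frame("side");crop(g,100,120,350,310,3,"v2.png")
E
```

```text
t: 32.52
eef_pos: [0.5132, -0.0449, 0.1902]
ee_rot: [3.14, -0.001, 1.296]
force: [0.7, -0.5, 0.9]
width: 0.0306
((0.5511299967765808, 0.34113770723342896), (0.03252016752958298, 0.05115038529038429), 16.423503875732422)
```

View pics/v1.png

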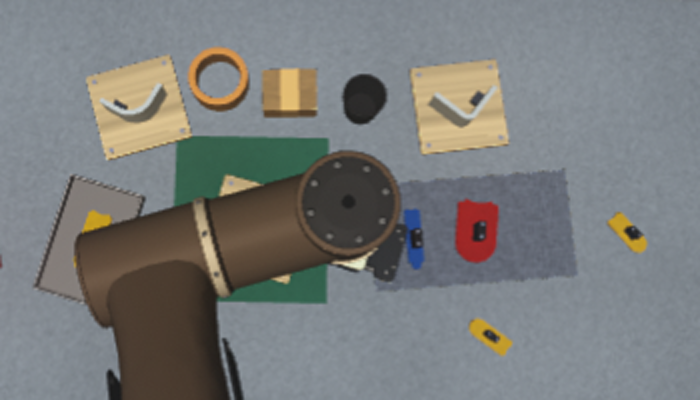

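View pics/v2.png

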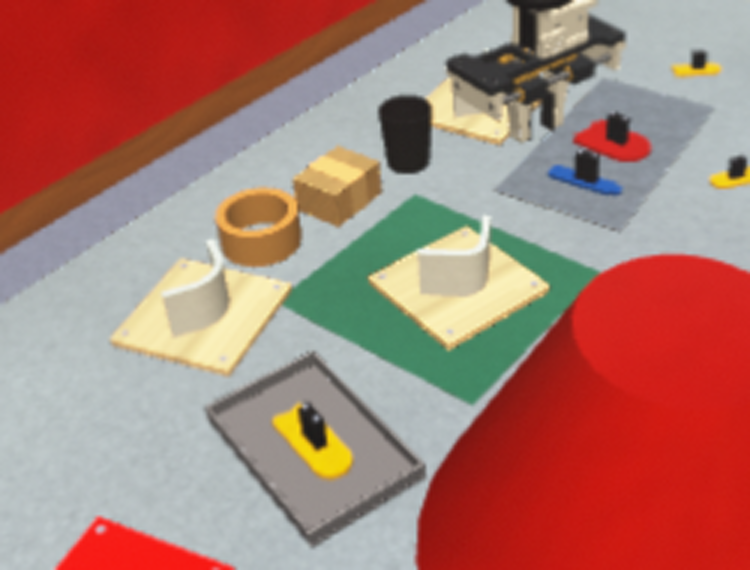

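```bash
python3 -c "
from station import job_done,monitor
print(monitor.get_state()['t']);print(job_done())"
```

```text
32.625
the job is handed in; nothing more can be done
None
```

The yellow leaf (R = 28 mm) fits the panel on the green mat. I gauged the panel with it on both sides, laid it in the order tray, and handed the job in at 32.6 s.

- **Choosing the leaf:** Yellow was my first choice from the camera, where the bend's outer apex lay about 9.8 mm from the virtual corner. That compares with 6.6, 11.6 and 17.4 mm for R = 16, 28 and 42. I did not touch the red or blue leaf to the panel; the touches with the yellow one agreed with the picture.
- **Mouth on the outside:** The first contact was on one tip, so I centred the leaf sideways until the side force and the twisting moment were near zero. I then pressed with about 6 N for over 1 s; the highest mean reading while centring was about 8 N.
- **Nose in the inside:** It made contact where a well-fitting leaf should, 108 mm on from the mouth position, to within about 0.2 mm. I pressed with about 6 N for over 2 s, with the side force near zero.
- **Placing:** I lowered the leaf to the tray floor, released it and backed the gripper away. The side picture afterwards shows it flat near the middle of the tray, and the red and blue leaves still on the felt mat. The tape roll, carton and pen cup look unmoved.
- **Check that failed:** The top view could not confirm the leaf's final position, because the arm covered part of it. That rests on the side view and the arm's position at release, which was within 1 mm of the measured tray middle.

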